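# Flip the sample flag to tested

### The job

Of the two sample flag stands on the testing table, one still shows its orange face: gently flip that hinged paddle over its pivot until it lies flat on the other side with its green face up. Push and press it with the fingers only; do not pinch or lift anything. Keep the stand where it is, leave the flag that is already green and the bottle, jar and spot plate alone, and finish with the hand clear of everything.

Things in the scene. Friction and masses are not known exactly. Their poses are not given: they have to be found in the camera images.
- stand_a: flag stand to work on, showing orange. Loose steel slab 180 (x) x 100 (y) x 14 mm, 0.9 kg; origin: centre of its underside; its x axis runs level from the orange side (-x) to the green side (+x), z up. At its middle two cheeks (16 mm in x, 8 thick, at y +-38, 78 high) hold the hinge, axis along its y, 70 mm up. Rest posts 14 mm across, 66 high, at x +-62, y 0.
- paddle_a (a joint): hinge of the paddle to flip: 0 = flat on its stand's -x side, ORANGE face up; 1.57 = standing straight up; 3.14 = flat on the +x side, GREEN face up; hard stops at both ends. Starts 0 to 0.1. Stiff friction hinge (0.03 N m, 0.4 N at the far edge): the paddle stays at any angle and must be pushed all the way.
- paddle_a_edge (a point): middle of the free edge of the paddle to flip, mid thickness, 80 mm from the hinge axis. The paddle is a flat plate 60 mm wide (along the hinge), 6 mm thick, in line with the axis; one face orange, the other green.
- paddle_a_tab (a point): end middle of that paddle's black thumb tab, 38 mm from the axis, on the side opposite the plate; 44 mm wide, 4 thick, bent 25 degrees towards the orange face. With joint 0 it points to the stand's +x and upward, its end 34 mm from the axis and 86 mm above the table, free below. A fingertip pressing it down about 40 mm, just inside the rest post, stands the plate up to about 75 degrees.
- stand_b: the other flag stand, built the same with the same paddle, already green side up: leave alone. Origin at the centre of its underside, axes as for the first stand.
- paddle_b (a joint): hinge of the other stand's paddle, same meaning; starts at 3.06 to 3.14 (green up) and must stay.
- bottle: amber dropper bottle with black collar and rubber bulb, 33 mm across, 103 mm high, loose, 70 g, standing between the stands; origin at the centre of its underside, z up. Leave alone.
- plate: white ceramic spot plate with twelve shallow wells, 85 by 112 by 12 mm, loose; origin at the centre of its underside. Leave alone.
- jar: small white jar with a blue cap, 44 mm across, 50 mm high, loose; origin at the centre of its underside. Leave alone.

How it is judged (in metres and radians):
On the way:
1. the orange flag is stood up on its pivot (value of joint paddle_a between 0.7 and 2.6 rad), for 0.05 s.
At the end, for the whole second after the job is handed in: The flag that showed orange lies green up within 8 degrees of flat (joint over 3.0), at rest, its stand flat and within 25 mm of its start; the other flag still green up (joint over 2.95); other stand, bottle, spot plate and jar within 15 mm of their starts, bottle and jar upright (value of joint paddle_a above 3 rad and velocity of joint paddle_a between -0.05 and 0.05 rad/s and value of joint paddle_b above 2.95 rad and distance of stand_a from where it was at the start of the episode below 0.025 m and angle between stand_a's own z axis and vertical below 0.05 rad and linear speed of stand_a below 0.01 m/s and distance of each of stand_b, bottle, plate, jar from where it was at the start of the episode below 0.015 m and angle between each of bottle, jar's own z axis and vertical below 0.1 rad); the robot touches nothing.
It fails at once if the flag's stand is lifted, tipped or carried off (height (world z) of stand_a above 0.008 m or angle between stand_a's own z axis and vertical above 0.1 rad or distance of stand_a from where it was at the start of the episode above 0.04 m).
It fails at once if the flag or its stand is pinched or pushed roughly (over 35 N) (contact force between any of the arm, the fingers and stand_a above 35 N).
It fails at once if the green flag or its stand is disturbed (value of joint paddle_b below 2.9 rad or distance of stand_b from where it was at the start of the episode above 0.02 m).
It fails at once if the bottle, spot plate or jar is disturbed, lifted or knocked over (distance of any of bottle, plate, jar from where it was at the start of the episode above 0.02 m or angle between any of bottle, jar's own z axis and vertical above 0.3 rad).
It also fails if it takes over 48 s, if anything falls off the work surface, if the arm or the gripper's body presses on something with over 40 N, if the wrist force passes 120 N, or if a joint passes its speed limit or range.

### The arm

A 6-joint arm with a two-finger parallel gripper is mounted at the origin on the work surface. World frame = base frame: x ahead of the robot, y to its left, z up, the work surface at z = 0. Lengths are in mm, angles in rad, forces in N, time in s.
With the tool pointing down it reaches from about 275 to 1000 mm from the base axis. Payload 8.4 kg.
Tool frame: the origin (TCP) lies midway between the tips of the shut fingers; the grasp point (between the pads) lies 19 mm behind it; y points along the fingers, z is the direction in which the jaws open and shut, and the axes are right-handed (so a half turn about y gives the same grasp; the last joint's range is limited). The gripper opens to 85 mm and grips with 20 to 120 N. Pads are 22 mm wide; open, the fingers measure 114 mm over their backs; the gripper's body (76 mm by 85 mm) begins 54 mm behind the grasp point. The pads swing forward as they close: fully open they stand 13 mm farther back than shut.
Start: joints at [-1.291, 0.353, 1.633, -0, 1.155, -0.002], TCP at [173.802, -600.351, 231.281] pointing down, gripper open.
Joint ranges: [-2.63, 2.63], [-0.92, 2.1], [0.06, 2.66], [-1.3, 4.44], [0, 2.69], [-3.02, 3.02]. Speed limits (rad/s): [2.22, 2.22, 2.79, 3.14, 3.14, 3.14].

### API

Orientations are given as a unit quaternion [x, y, z, w].
In Python, from workcell import r gives the robot as it stands.
- The arm moves only by the tool step_arm, never from a script. Its argument "deltas" is a list of rows, each an object of numbers: "dx", "dy", "dz": the shift along the tool's x, y, z in m; "rx", "ry", "rz": the turn, a rotation vector about the tool's x, y, z in rad. In form: [{"dx": .., "dy": .., "dz": .., "rx": .., "ry": .., "rz": ..}, ...]. A call has 1 to 10 rows; each row is the pose to reach, as a shift and turn from the pose measured when the call began, along the tool's axes at that moment; what a row does not reach only later rows make up. A row lasts 1/8 s, in which the tool goes at most 62.5 mm and 10.7 degrees, less where a joint would pass 70% of its speed; a pose out of reach is approached as far as the arm can. A call with a gripper value outside its range is refused whole. "grip" is the opening, from -1 (shut) to 1 (fully open), set as the call begins (left out, the last holds). The fingers move at their own pace and stop on an object; the grip force is fixed at half the most. Time passes only in rows, so rows that repeat a pose let the fingers close. It gives the time, the measured TCP pose, the force and the opening at its end, in the units of the state.
- r.read_state(): the state, without advancing time (a new reading comes with each control period).
- r.snapshot(name): name is "side" or "top" or "wrist"; returns a dict with "pixels" (384x512x3 uint8, blue, green, red), "camera_matrix" (3x3 intrinsics, pixels), "k1" (the pictures are not rectified: a ray, as slopes to the right and down, at radius r is drawn at 1 + k1 r^2 times it, then the intrinsics apply), "extrinsics" (4x4, takes a point from camera to world coordinates); the wrist camera has in their place "tool_from_camera" (4x4, takes a point from camera to tool coordinates, whose origin is the TCP and whose axes are the tool frame's). Camera axes: x right, y up, looking along -z (the intrinsics and any distortion apply to the point x, -y, -z); pixel columns grow to the right and rows downward; lengths in mm; the calibration is good to about 2 mm. A picture is of the moment at which its call begins: read the wrist's pose just before it. There is no depth.
- r.hand_in(): hands the job in, once; it reports no verdict.
Trained networks look in a picture, given as the dict that the camera call returned (one of the last four; its "shot" number tells which), for a name from the list of things; names that differ only in an ending like _2 or _b are one class to them, and where a whole thing is asked for, a point or a joint stands for the part that bears it (a point fixed in the world has none). Each returns a list of dicts, best first, with "p" (0 to 1); they miss things now and then, are a little off and sometimes report something else, mostly with a low value. They report only what shows in the picture. A call takes as long as a camera call.
- r.regions_of(picture, thing): "mask" (384x512 bool, what is visible of it) and "box" ([left, top, width, height] in pixels, round what is visible of it).
The state is a dict: "time": time; "q": joint angles; "qd": joint speeds; "joint_torque": joint torques, N m; "ee_pos": TCP position; "ee_rot": TCP orientation; "wrist_force": force on the tool from outside, world axes, zero at the start; "moment": the same for the moment, N m; "opening": finger opening in mm.
Only numpy, scipy, OpenCV 4.12 (cv2) and the standard library are available. Lean on these libraries where they do the work, as an engineer would, in place of code of your own. Each camera call takes 0.05 s, during which the arm holds its last target.

## Working session

There is one attempt and no reset: what is moved stays moved. The work goes in short steps, Python scripts to look and compute and a tool call to move; the robot and the scene stay as the last step left them, time stands still between calls to the robot, and variables do not carry over. Pictures are saved under pics/ and viewed, and the job is handed in when it is done.

Besides the shell and the picture viewer there is one more tool, called after "Request:" as name(argument=value, ...), one argument or row to a line, values as JSON. step_arm: Moves the arm, as the interface text tells. Its arguments: {"type":"object","properties":{"deltas":{"type":"array","items":{"type":"object","properties":{"dx":{"type":"number"},"dy":{"type":"number"},"dz":{"type":"number"},"rx":{"type":"number"},"ry":{"type":"number"},"rz":{"type":"number"}}}},"grip":{"type":"number"}},"required":["deltas"]}

```bash
mkdir -p pics; ls; python3 - <<'E'
from workcell import r
import cv2,pickle
s=r.read_state();print(s)
for n in("side","top","wrist"):
    p=r.snapshot(n);cv2.imwrite(f"pics/{n}0.png",p["pixels"]);pickle.dump(p,open(f"{n}0.pkl","wb"))
    print(n,{k:v for k,v in p.items() if k!="pixels"})
    for t in("stand_a","paddle_a","paddle_a_tab","bottle","jar","plate"):
        for d in r.regions_of(p,t)[:4]: print(n,t,round(d["p"],2),d["box"],d["mask"].sum())
E
```

```text
pics
{'time': 0.0, 'q': array([-1.29141502e+00,  3.53661989e-01,  1.63413392e+00,  2.59395167e-05,
        1.15522017e+00, -2.40260141e-03]), 'qd': array([ 0.0003356 ,  0.00049625, -0.00161784,  0.00067221, -0.00155972,
        0.00024862]), 'joint_torque': array([-8.55952421e-04, -6.05257487e+01, -3.42063546e+01, -1.03555330e-04,
        9.42182407e-03,  1.24173397e-05]), 'ee_pos': array([ 173.66635366, -599.8836916 ,  230.55313949]), 'ee_rot': array([-0.09935385,  0.7006001 , -0.6996009 ,  0.09923152]), 'wrist_force': array([ 0.39794751, -0.37296538, -0.30141737]), 'moment': array([ 0.0250201 , -0.03164246,  0.01634757]), 'opening': 85.2609308401239}
side {'camera_matrix': array([[468.08159665,   0.        , 256.80726662],
       [  0.        , 468.08159665, 190.0825346 ],
       [  0.        ,   0.        ,   1.        ]]), 'k1': 0.0595697951825565, 'extrinsics': array([[-9.69200275e-01,  1.66184224e-01, -1.81751566e-01,
         2.94381646e+02],
       [-2.45555487e-01, -7.08432075e-01,  6.61684591e-01,
         8.23259297e+02],
       [-1.87970986e-02,  6.85934981e-01,  7.274200
[... 1562 characters left out ...]
66 [245.9, 184.1, 14.9, 8.7] 98
top jar 0.5 [120.3, 190.2, 14.7, 15.2] 174
top plate 0.66 [361.4, 149.1, 33.9, 26.2] 889
wrist {'camera_matrix': array([[282.02673445,   0.        , 251.06313758],
       [  0.        , 282.02673445, 192.46511869],
       [  0.        ,   0.        ,   1.        ]]), 'k1': -0.01589291966596239, 'tool_from_camera': array([[ 1.21827458e-03, -9.48546724e-01, -3.16634849e-01,
        -8.19554033e+01],
       [ 6.05963218e-04,  3.16635726e-01, -9.48547020e-01,
        -1.43415280e+02],
       [ 9.99999074e-01,  9.63721656e-04,  9.60533683e-04,
         6.06052554e-01],
       [ 0.00000000e+00,  0.00000000e+00,  0.00000000e+00,
         1.00000000e+00]]), 'shot': 3}
```

```bash
python3 - <<'E'
import cv2
a=cv2.imread("pics/side0.png")[90:370,160:340];cv2.imwrite("pics/side0z.png",cv2.resize(a,None,fx=2.1,fy=2.1,interpolation=2)) 
a=cv2.imread("pics/top0.png")[130:250,110:400];cv2.imwrite("pics/top0z.png",cv2.resize(a,None,fx=2.7,fy=2.7,interpolation=2))
E
```

```text
(no output)
```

View pics/side0z.png

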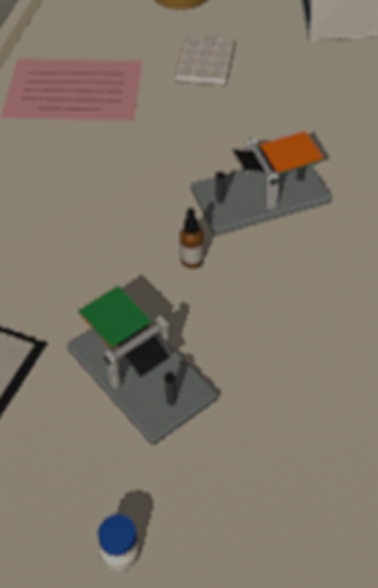

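View pics/top0z.png

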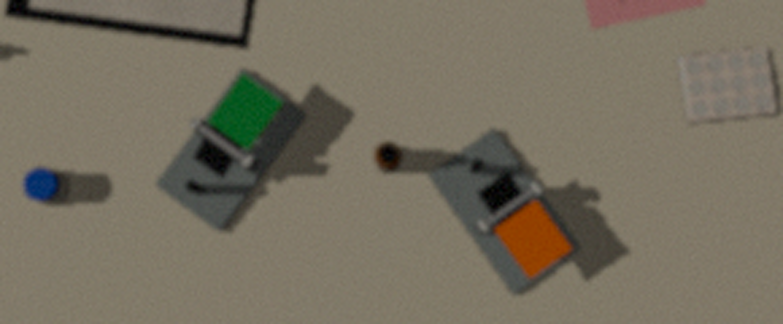

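```bash
sleep 0
cat > h.py <<'E'
import numpy as np,cv2
def w2p(p,P):
    T=np.linalg.inv(p["extrinsics"]);c=(T[:3,:3]@np.atleast_2d(P).T).T+T[:3,3]
    s=np.c_[c[:,0]/-c[:,2],-c[:,1]/-c[:,2]];s=s*(1+p["k1"]*(s**2).sum(1,keepdims=True))
    K=p["camera_matrix"];return np.c_[s[:,0]*K[0,0]+K[0,2],s[:,1]*K[1,1]+K[1,2]]
def stand2w(pose,P):
    x,y,a=pose;P=np.atleast_2d(P);c,s=np.cos(a),np.sin(a)
    return np.c_[x+c*P[:,0]-s*P[:,1],y+s*P[:,0]+c*P[:,1],P[:,2]]
E
python3 - <<'E'
import pickle,cv2,numpy as np
for n,(x0,y0,x1,y1) in {"top":(262,172,330,244),"side":(240,148,325,208)}.items():
    p=pickle.load(open(n+"0.pkl","rb"));im=p["pixels"]
    h=cv2.cvtColor(im,cv2.COLOR_BGR2HSV)
    m=((h[...,0]<20)&(h[...,1]>200)&(h[...,2]>90)).astype(np.uint8); m[:y0]=0;m[y1:]=0;m[:,:x0]=0;m[:,x1:]=0
    c=max(cv2.findContours(m,0,2)[0],key=cv2.contourArea)
    print(n,m.sum(),cv2.boxPoints(cv2.minAreaRect(c)).tolist(), cv2.approxPolyDP(c,3,True).ravel())
    z=9
    a=cv2.resize(im[y0:y1,x0:x1],None,fx=z,fy=z,interpolation=cv2.INTER_CUBIC)
    a=cv2.convertScaleAbs(a,alpha=1.6)
    for k in range(x0//10*10+10,x1,10): cv2.putText(a,str(k),((k-x0)*z,10),0,.4,(255,255,255));cv2.line(a,((k-x0)*z,0),((k-x0)*z,9999),(255,255,255),1) if 0 else None; cv2.line(a,((k-x0)*z,12),((k-x0)*z,20),(255,255,255),1)
    for k in range(y0//10*10+10,y1,10): cv2.putText(a,str(k),(0,(k-y0)*z+4),0,.4,(255,255,255)); cv2.line(a,(28,(k-y0)*z),(36,(k-y0)*z),(255,255,255),1)
    cv2.imwrite(f"pics/{n}0c.png",a[:600,:800])
E
```

```text
top 417 [[292.52001953125, 214.36000061035156], [307.55999755859375, 203.0800018310547], [321.239990234375, 221.3199920654297], [306.20001220703125, 232.59999084472656]] [309 205 293 215 306 231 320 222]
side 325 [[284.3077087402344, 158.4615478515625], [308.6769104003906, 151.81539916992188], [312.4615173339844, 165.69232177734375], [288.0923156738281, 172.33847045898438]] [312 164 305 154 285 159 293 171]
```

View pics/top0c.png

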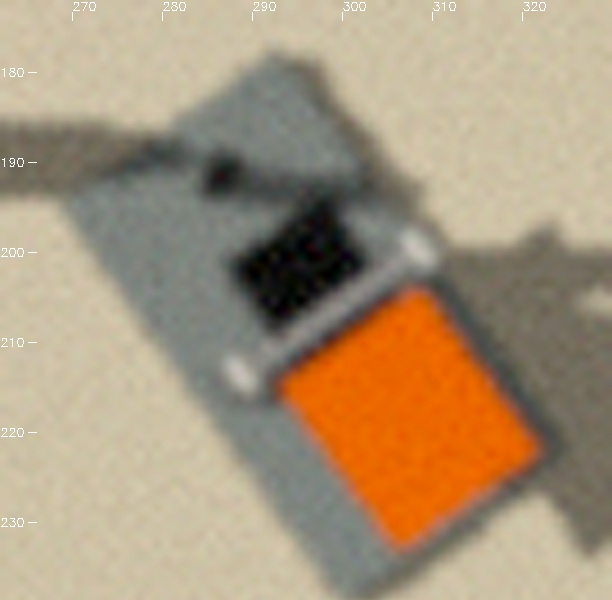

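View pics/side0c.png

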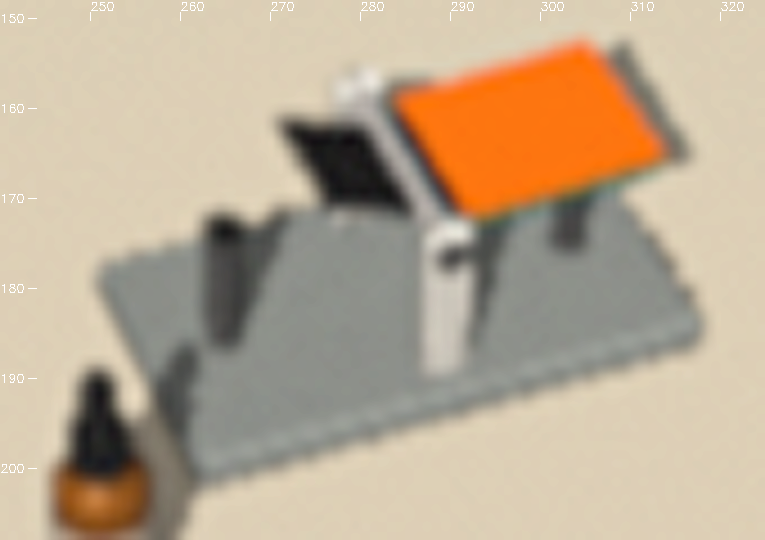

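```bash
cat > fit.py <<'E'
import pickle,numpy as np
from h import *
from scipy.optimize import least_squares
o={"top":[((90,50,14),(269,194.5)),((90,-50,14),(292.5,178)),((-90,50,14),(300,238)),((0,38,78),(288.5,213.5)),((0,-38,78),(307.5,199.5)),((62,0,66),(286,191))],
"side":[((90,-50,14),(250.5,178)),((90,50,14),(261.5,199.5)),((-90,50,14),(317,184)),((0,38,78),(289,173)),((0,-38,78),(279.5,157)),((62,0,66),(265,172.5))]}
P={n:pickle.load(open(n+"0.pkl","rb")) for n in o}
f=lambda v:np.concatenate([(w2p(P[n],stand2w(v,[a for a,b in o[n]]))-[b for a,b in o[n]]).ravel() for n in o])
s=least_squares(f,[350,-100,.9],loss="soft_l1");print(s.x,np.degrees(s.x[2]));print(f(s.x).reshape(-1,2).round(1).tolist())
for n in P: print(n,w2p(P[n],stand2w(s.x,[(34,22,86),(34,-22,86),(-80,30,72),(-80,-30,72),(-80,0,70)])).round(1).tolist())
np.save("pose.npy",s.x)
E
python3 fit.py; python3 - <<'E'
from h import *
import pickle
p=np.load("pose.npy")
print(stand2w(p,[(34,0,86),(-80,0,70),(62,0,66),(90,50,14)]).round())
P=pickle.load(open("top0.pkl","rb"))
# bottle top at pixel ~ (253.7,188.5)
from scipy.optimize import least_squares
for px,z in(((253.5,187.5),103),((124.5,198),50)): print(least_squares(lambda v:(w2p(P,[v[0],v[1],z])-px).ravel(),[350,0]).x)
E
```

```text
[ 475.72337683 -150.33737684  -18.2469917 ] -1045.4756134821557
[[-1.3, -0.6], [-0.1, -1.5], [-0.1, 1.0], [-0.2, -0.3], [0.7, -0.5], [0.3, -0.7], [-0.1, -0.9], [0.6, 0.4], [1.5, -0.4], [0.8, 0.5], [0.2, -0.3], [-0.2, 0.8]]
top [[286.3, 201.0], [297.8, 192.8], [305.4, 232.9], [321.0, 221.7], [313.1, 227.3]]
side [[276.7, 170.8], [271.0, 161.0], [314.0, 166.1], [305.4, 153.2], [309.6, 160.0]]
[[ 504. -131.   86.]
 [ 410. -196.   70.]
 [ 527. -115.   66.]
 [ 522.  -58.   14.]]
[532.588657   -12.41958412]
[510.3814465  401.53432771]
```

```bash
cat > mv.py <<'E'
import sys
from h import *
from workcell import r
from scipy.spatial.transform import Rotation as R
p=np.load("pose.npy")
def go(sx,sy,z,flip=1):
    "delta in tool frame to reach stand coords, tool x along flip*stand x, tool y down"
    s=r.read_state();R0=R.from_quat(s["ee_rot"]).as_matrix()
    ax=flip*np.array([np.cos(p[2]),np.sin(p[2]),0]);ay=np.array([0,0,-1.]);Rt=np.c_[ax,ay,np.cross(ax,ay)]
    d=R0.T@(stand2w(p,[(sx,sy,z)])[0]-s["ee_pos"])/1000
    print("d",d.round(4),"rot",R.from_matrix(R0.T@Rt).as_rotvec().round(4))
def st():
    s=r.read_state();c,q=np.cos(p[2]),np.sin(p[2]);e=s["ee_pos"]-[p[0],p[1],0]
    print("t",round(s["time"],2),"stand-frame tcp",(c*e[0]+q*e[1]).round(1),(-q*e[0]+c*e[1]).round(1),e[2].round(1),"F",s["wrist_force"].round(1),"op",s["opening"].round(1),"q",s["q"].round(2))
    print("axes",R.from_quat(s["ee_rot"]).as_matrix().round(3).tolist())
E
python3 - <<'E'
from mv import *
st()
go(36,0,170,1);go(36,0,170,-1)
E
```

```text
Traceback (most recent call last):
  File "mv.py", line 14, in st
    print("t",round(s["time"],2),"stand-frame tcp",(c*e[0]+q*e[1]).round(1),(-q*e[0]+c*e[1]).round(1),e[2].round(1),"F",s["wrist_force"].round(1),"op",s["opening"].round(1),"q",s["q"].round(2))
                                                                                                                                                       ^^^^^^^^^^^^^^^^^^
AttributeError: 'float' object has no attribute 'round'
```

```bash
sed -i 's/s\["opening"\].round(1)/round(s["opening"],1)/' mv.py
python3 - <<'E'
from mv import *
st()
go(36,0,170,1);go(36,0,170,-1)
E
```

```text
t 1.05 stand-frame tcp -503.8 -199.6 231.3 F [0.1 0.5 0.8] op 85.2 q [-1.29  0.35  1.63  0.    1.16 -0.  ]
axes [[-0.961, 0.0, 0.278], [-0.278, -0.0, -0.961], [-0.0, -1.0, 0.0]]
d [-0.4493  0.0613 -0.3597] rot [ 0.      2.8208 -0.    ]
d [-0.4493  0.0613 -0.3597] rot [-0.     -0.3208 -0.    ]
```

Request:
step_arm(
  deltas=[
    {"dx":-0.045,"dz":-0.036,"ry":-0.06},
    {"dx":-0.09,"dz":-0.072,"ry":-0.12},
    {"dx":-0.135,"dz":-0.108,"ry":-0.18},
    {"dx":-0.18,"dz":-0.144,"ry":-0.24},
    {"dx":-0.225,"dz":-0.18,"ry":-0.321},
    {"dx":-0.27,"dz":-0.216,"ry":-0.321},
    {"dx":-0.315,"dz":-0.252,"ry":-0.321},
    {"dx":-0.36,"dz":-0.288,"ry":-0.321},
    {"dx":-0.405,"dz":-0.324,"ry":-0.321},
    {"dx":-0.449,"dz":-0.36,"ry":-0.321},
  ],
  grip=-1,
)

```text
invalid input at $.deltas[0]: expected keys dx, dy, dz, rx, ry, rz
```

```bash
python3 - <<'E'
from mv import *
st();go(36,0,120,-1);go(36,0,46,-1)
w=r.snapshot("wrist");cv2.imwrite("pics/w1.png",w["pixels"])
E
```

```text
t 1.05 stand-frame tcp -503.8 -199.6 231.3 F [0.1 0.5 0.8] op 85.2 q [-1.29  0.35  1.63  0.    1.16 -0.  ]
axes [[-0.961, 0.0, 0.278], [-0.278, -0.0, -0.961], [-0.0, -1.0, 0.0]]
d [-0.4493  0.1113 -0.3597] rot [-0.     -0.3208 -0.    ]
d [-0.4493  0.1853 -0.3597] rot [-0.     -0.3208 -0.    ]
```

View pics/w1.png

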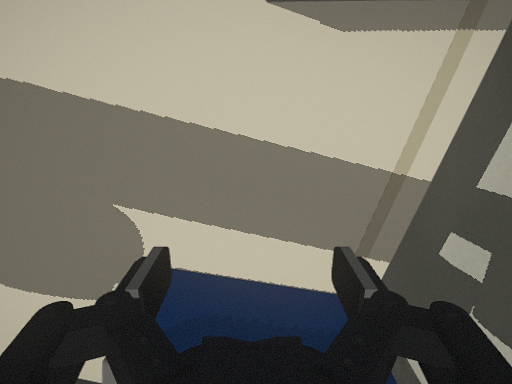

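The wrist view shows the open fingers over bare table; the arm didn't move because every row needs all six keys.

Request:
step_arm(
  deltas=[
    {"dx":-0.045,"dy":0,"dz":-0.036,"rx":0,"ry":-0.06,"rz":0},
    {"dx":-0.09,"dy":0,"dz":-0.072,"rx":0,"ry":-0.12,"rz":0},
    {"dx":-0.135,"dy":0,"dz":-0.108,"rx":0,"ry":-0.18,"rz":0},
    {"dx":-0.18,"dy":0,"dz":-0.144,"rx":0,"ry":-0.24,"rz":0},
    {"dx":-0.225,"dy":0,"dz":-0.18,"rx":0,"ry":-0.321,"rz":0},
    {"dx":-0.27,"dy":0,"dz":-0.216,"rx":0,"ry":-0.321,"rz":0},
    {"dx":-0.315,"dy":0,"dz":-0.252,"rx":0,"ry":-0.321,"rz":0},
    {"dx":-0.36,"dy":0,"dz":-0.288,"rx":0,"ry":-0.321,"rz":0},
    {"dx":-0.405,"dy":0,"dz":-0.324,"rx":0,"ry":-0.321,"rz":0},
    {"dx":-0.449,"dy":0,"dz":-0.36,"rx":0,"ry":-0.321,"rz":0},
  ],
  grip=-1,
)

```text
time: 2.35
ee_pos: [506.1, -128.0, 231.6]
ee_rot: [0.21, -0.675, 0.675, -0.21]
wrist_force: [0.6, -0.9, -0.9]
opening: 0.2
```

```bash
python3 - <<'E'
from mv import *
st();go(36,0,120,-1);go(36,0,46,-1)
w=r.snapshot("wrist");cv2.imwrite("pics/w2.png",w["pixels"])
E
```

```text
t 2.35 stand-frame tcp 37.7 1.2 231.6 F [ 0.6 -0.9 -0.9] op 0.2 q [-0.25  0.19  1.85 -0.    1.1   0.72]
axes [[-0.824, 0.001, 0.567], [-0.567, -0.0, -0.824], [-0.0, -1.0, 0.001]]
d [0.0017 0.1116 0.0011] rot [-0.0007  0.0004 -0.0005]
d [0.0018 0.1856 0.0011] rot [-0.0007  0.0004 -0.0005]
```

View pics/w2.png

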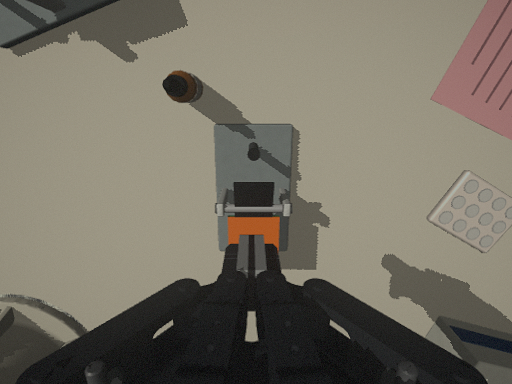

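```bash
cat >> mv.py <<'E'
def wproj(w,S):
    s=r.read_state();T=np.eye(4);T[:3,:3]=R.from_quat(s["ee_rot"]).as_matrix();T[:3,3]=s["ee_pos"]
    q=dict(w);q["extrinsics"]=T@w["tool_from_camera"];return w2p(q,stand2w(p,S)).round(1).tolist()
E
python3 - <<'E'
from mv import *
w=r.snapshot("wrist");print(wproj(w,[(90,50,14),(90,-50,14),(62,0,66),(34,22,86),(34,-22,86),(0,38,78),(0,-38,78)]))
E
```

```text
[[212.6, 125.7], [292.4, 125.9], [252.6, 155.8], [232.0, 185.2], [273.1, 185.4], [218.9, 211.8], [285.8, 212.0]]
```

Request:
step_arm(
  deltas=[
    {"dx":0.001,"dy":0.05,"dz":0.002,"rx":0,"ry":0,"rz":0},
    {"dx":0.001,"dy":0.1,"dz":0.002,"rx":0,"ry":0,"rz":0},
    {"dx":0.001,"dy":0.125,"dz":0.002,"rx":0,"ry":0,"rz":0},
    {"dx":0.001,"dy":0.135,"dz":0.002,"rx":0,"ry":0,"rz":0},
    {"dx":0.001,"dy":0.14,"dz":0.002,"rx":0,"ry":0,"rz":0},
    {"dx":0.001,"dy":0.145,"dz":0.002,"rx":0,"ry":0,"rz":0},
    {"dx":0.001,"dy":0.15,"dz":0.002,"rx":0,"ry":0,"rz":0},
    {"dx":0.001,"dy":0.155,"dz":0.002,"rx":0,"ry":0,"rz":0},
    {"dx":0.001,"dy":0.16,"dz":0.002,"rx":0,"ry":0,"rz":0},
    {"dx":0.001,"dy":0.16,"dz":0.002,"rx":0,"ry":0,"rz":0},
  ],
)

```text
time: 3.7
ee_pos: [507.8, -127.8, 71.1]
ee_rot: [-0.211, 0.675, -0.674, 0.212]
wrist_force: [0.3, 0.5, -0.3]
opening: 0.0
```

```bash
python3 - <<'E'
from mv import *
st();go(37,0,46,-1)
w=r.snapshot("side");cv2.imwrite("pics/s2.png",cv2.resize(w["pixels"][100:230,210:350],None,fx=5,fy=4.6,interpolation=2))
E
```

```text
t 3.7 stand-frame tcp 39.2 0.4 71.1 F [ 0.3  0.5 -0.3] op 0.0 q [-0.25  0.41  1.98  0.    0.75  0.71]
axes [[-0.821, 0.001, 0.57], [-0.57, 0.001, -0.821], [-0.001, -1.0, -0.001]]
d [0.0023 0.0251 0.0004] rot [ 0.0006  0.0044 -0.0013]
```

View pics/s2.png

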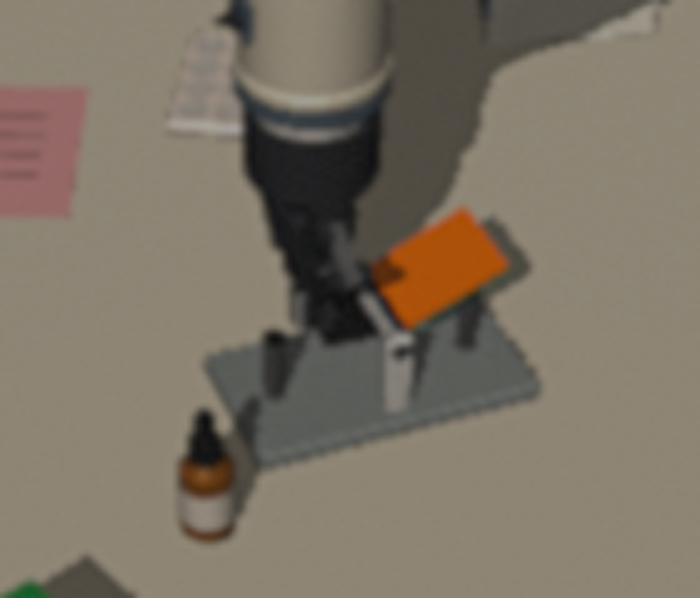

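Request:
step_arm(
  deltas=[
    {"dx":0.002,"dy":0.004,"dz":0,"rx":0,"ry":0,"rz":0},
    {"dx":0.004,"dy":0.009,"dz":0,"rx":0,"ry":0.004,"rz":0},
    {"dx":0.005,"dy":0.013,"dz":0,"rx":0,"ry":0.004,"rz":0},
    {"dx":0.006,"dy":0.017,"dz":0,"rx":0,"ry":0.004,"rz":0},
    {"dx":0.006,"dy":0.021,"dz":0,"rx":0,"ry":0.004,"rz":0},
    {"dx":0.006,"dy":0.024,"dz":0,"rx":0,"ry":0.004,"rz":0},
    {"dx":0.006,"dy":0.026,"dz":0,"rx":0,"ry":0.004,"rz":0},
    {"dx":0.006,"dy":0.026,"dz":0,"rx":0,"ry":0.004,"rz":0},
  ],
)

```text
time: 4.75
ee_pos: [502.8, -131.1, 45.0]
ee_rot: [-0.21, 0.676, -0.675, 0.21]
wrist_force: [-0.6, -0.5, -0.4]
opening: 0.1
```

```bash
python3 - <<'E'
from mv import *
st();go(37,0,46,-1)
w=r.snapshot("side");cv2.imwrite("pics/s3.png",cv2.resize(w["pixels"][100:230,210:350],None,fx=5,fy=4.6,interpolation=2))
E
```

```text
t 4.75 stand-frame tcp 33.2 0.5 45.0 F [-0.6 -0.5 -0.4] op 0.1 q [-0.26  0.45  2.    0.    0.69  0.71]
axes [[-0.824, 0.0, 0.567], [-0.567, 0.001, -0.824], [-0.001, -1.0, -0.001]]
d [-0.0038 -0.001   0.0005] rot [ 0.0008  0.0004 -0.0011]
```

View pics/s3.png

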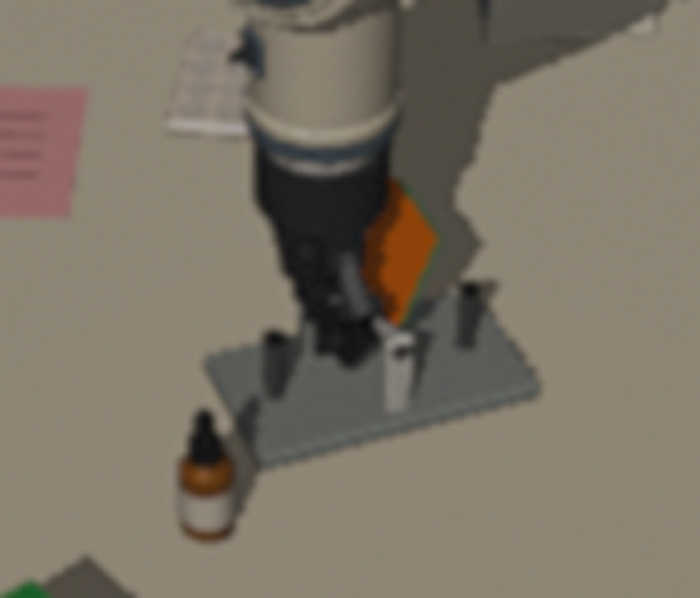

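Request:
step_arm(
  deltas=[
    {"dx":-0.006,"dy":-0.02,"dz":0,"rx":0,"ry":0,"rz":0},
    {"dx":-0.006,"dy":-0.07,"dz":0,"rx":0,"ry":0,"rz":0},
    {"dx":-0.006,"dy":-0.12,"dz":0,"rx":0,"ry":0,"rz":0},
    {"dx":-0.006,"dy":-0.155,"dz":0,"rx":0,"ry":0,"rz":0},
    {"dx":-0.006,"dy":-0.155,"dz":0,"rx":0,"ry":0,"rz":0},
    {"dx":0.04,"dy":-0.155,"dz":0,"rx":0,"ry":0,"rz":0},
    {"dx":0.08,"dy":-0.155,"dz":0,"rx":0,"ry":0,"rz":0},
    {"dx":0.103,"dy":-0.155,"dz":0,"rx":0,"ry":0,"rz":0},
    {"dx":0.103,"dy":-0.155,"dz":0,"rx":0,"ry":0,"rz":0},
  ],
)

```text
time: 5.92
ee_pos: [416.3, -190.0, 199.1]
ee_rot: [-0.21, 0.676, -0.675, 0.209]
wrist_force: [0.6, -0.2, -0.4]
opening: -0.1
```

```bash
python3 - <<'E'
from mv import *
st();go(-68,0,120,-1)
w=r.snapshot("side");cv2.imwrite("pics/s4.png",cv2.resize(w["pixels"][100:230,210:350],None,fx=5,fy=4.6,interpolation=2))
w=r.snapshot("wrist");cv2.imwrite("pics/w4.png",w["pixels"])
E
```

```text
t 5.92 stand-frame tcp -71.4 1.1 199.1 F [ 0.6 -0.2 -0.4] op -0.1 q [-0.43  0.13  2.01  0.    1.    0.54]
axes [[-0.825, -0.001, 0.566], [-0.566, 0.002, -0.825], [-0.0, -1.0, -0.002]]
d [-0.0034  0.0791  0.0012] rot [ 0.0024 -0.0015 -0.0001]
```

View pics/s4.png

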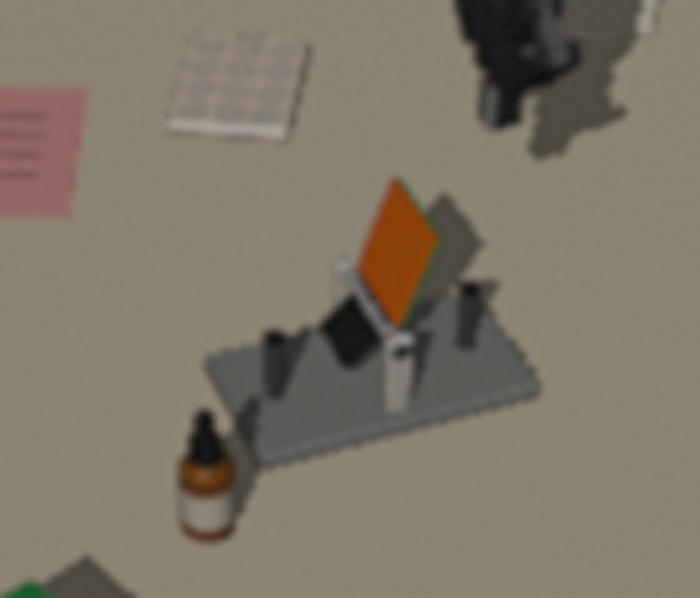

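View pics/w4.png

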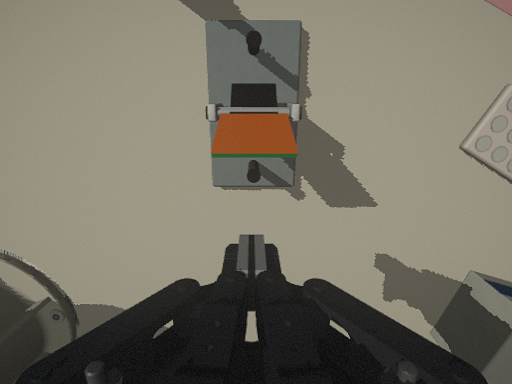

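```bash
python3 - <<'E'
from mv import *
w=r.snapshot("wrist")
for t in (50,55,60,65,70,75):
    a=np.radians(t);print(t,wproj(w,[(-80*np.cos(a)+3*np.sin(a),30,70+80*np.sin(a)+3*np.cos(a)),(-80*np.cos(a)-3*np.sin(a),-30,70+80*np.sin(a)-3*np.cos(a))]))
print(wproj(w,[(0,38,78),(0,-38,78)]))
E
```

```text
50 [[212.2, 182.1], [288.8, 186.3]]
55 [[211.2, 176.3], [289.8, 181.3]]
60 [[210.1, 169.7], [290.8, 175.4]]
65 [[209.2, 162.1], [291.7, 168.6]]
70 [[208.2, 153.7], [292.7, 161.0]]
75 [[207.4, 144.5], [293.6, 152.4]]
[[209.1, 113.0], [292.9, 113.0]]
```

Request:
step_arm(
  deltas=[
    {"dx":0,"dy":0.04,"dz":0.002,"rx":0,"ry":0,"rz":0},
    {"dx":0,"dy":0.07,"dz":0.002,"rx":0,"ry":0,"rz":0},
    {"dx":0,"dy":0.075,"dz":0.002,"rx":0,"ry":0,"rz":0},
    {"dx":-0.012,"dy":0.075,"dz":0.002,"rx":0,"ry":0,"rz":0},
    {"dx":-0.022,"dy":0.075,"dz":0.002,"rx":0,"ry":0,"rz":0},
    {"dx":-0.03,"dy":0.075,"dz":0.002,"rx":0,"ry":0,"rz":0},
    {"dx":-0.037,"dy":0.075,"dz":0.002,"rx":0,"ry":0,"rz":0},
    {"dx":-0.044,"dy":0.075,"dz":0.002,"rx":0,"ry":0,"rz":0},
    {"dx":-0.051,"dy":0.075,"dz":0.002,"rx":0,"ry":0,"rz":0},
    {"dx":-0.058,"dy":0.075,"dz":0.002,"rx":0,"ry":0,"rz":0},
  ],
)

```text
time: 7.32
ee_pos: [467.5, -157.8, 124.7]
ee_rot: [-0.21, 0.676, -0.675, 0.21]
wrist_force: [-0.5, -0.2, -0.0]
opening: -0.0
```

```bash
python3 - <<'E'
from mv import *
st()
w=r.snapshot("side");cv2.imwrite("pics/s5.png",cv2.resize(w["pixels"][100:230,210:350],None,fx=5,fy=4.6,interpolation=2))
E
```

```text
t 7.33 stand-frame tcp -11.0 -1.5 124.7 F [-0.5 -0.2 -0. ] op -0.0 q [-0.33  0.29  2.01  0.    0.85  0.64]
axes [[-0.824, 0.0, 0.567], [-0.567, 0.002, -0.824], [-0.001, -1.0, -0.001]]
```

View pics/s5.png

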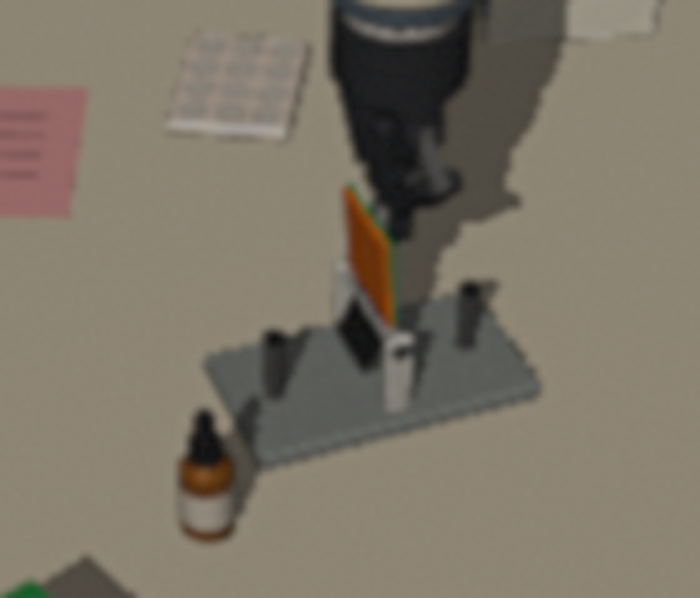

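Request:
step_arm(
  deltas=[
    {"dx":-0.007,"dy":0,"dz":0,"rx":0,"ry":0,"rz":0},
    {"dx":-0.013,"dy":0.001,"dz":0,"rx":0,"ry":0,"rz":0},
    {"dx":-0.02,"dy":0.003,"dz":0,"rx":0,"ry":0,"rz":0},
    {"dx":-0.027,"dy":0.006,"dz":0,"rx":0,"ry":0,"rz":0},
    {"dx":-0.033,"dy":0.009,"dz":0,"rx":0,"ry":0,"rz":0},
    {"dx":-0.039,"dy":0.014,"dz":0,"rx":0,"ry":0,"rz":0},
    {"dx":-0.044,"dy":0.019,"dz":0,"rx":0,"ry":0,"rz":0},
    {"dx":-0.048,"dy":0.025,"dz":0,"rx":0,"ry":0,"rz":0},
    {"dx":-0.052,"dy":0.031,"dz":0,"rx":0,"ry":0,"rz":0},
    {"dx":-0.054,"dy":0.037,"dz":0,"rx":0,"ry":0,"rz":0},
  ],
)

```text
time: 8.62
ee_pos: [513.0, -126.8, 87.4]
ee_rot: [-0.209, 0.676, -0.675, 0.21]
wrist_force: [0.1, -0.2, 0.7]
opening: 0.2
```

```bash
python3 - <<'E'
from mv import *
st()
w=r.snapshot("side");cv2.imwrite("pics/s6.png",cv2.resize(w["pixels"][100:230,210:350],None,fx=5,fy=4.6,interpolation=2))
E
```

```text
t 8.62 stand-frame tcp 44.1 -1.7 87.4 F [ 0.1 -0.2  0.7] op 0.2 q [-0.25  0.39  1.96  0.    0.79  0.72]
axes [[-0.824, 0.001, 0.567], [-0.567, 0.002, -0.824], [-0.002, -1.0, -0.001]]
```

View pics/s6.png

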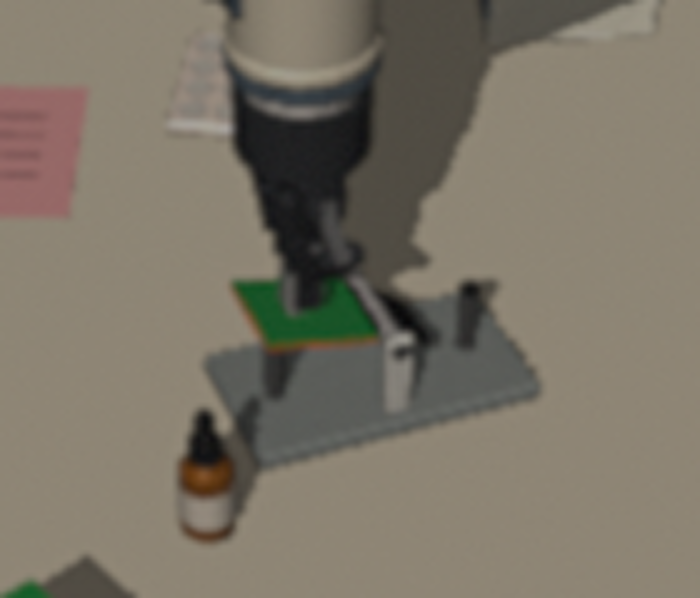

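Request:
step_arm(
  deltas=[
    {"dx":-0.003,"dy":0.004,"dz":0,"rx":0,"ry":0,"rz":0},
    {"dx":-0.005,"dy":0.008,"dz":0,"rx":0,"ry":0,"rz":0},
    {"dx":-0.006,"dy":0.011,"dz":0,"rx":0,"ry":0,"rz":0},
    {"dx":-0.006,"dy":0.012,"dz":0,"rx":0,"ry":0,"rz":0},
    {"dx":-0.006,"dy":0.012,"dz":0,"rx":0,"ry":0,"rz":0},
  ],
)

```text
time: 9.3
ee_pos: [517.6, -123.2, 74.7]
ee_rot: [-0.21, 0.676, -0.675, 0.21]
wrist_force: [-0.4, 0.7, -0.0]
opening: 0.2
```

```bash
python3 - <<'E'
from mv import *
st()
E
```

```text
t 9.3 stand-frame tcp 49.9 -1.4 74.7 F [-0.4  0.7 -0. ] op 0.2 q [-0.24  0.42  1.95  0.    0.77  0.73]
axes [[-0.824, 0.0, 0.567], [-0.567, 0.002, -0.824], [-0.001, -1.0, -0.002]]
```

Not yet on the stop; press 1 mm at a time while watching force.

Request:
step_arm(
  deltas=[
    {"dx":0,"dy":0.001,"dz":0,"rx":0,"ry":0,"rz":0},
    {"dx":0,"dy":0.0015,"dz":0,"rx":0,"ry":0,"rz":0},
    {"dx":0,"dy":0.0015,"dz":0,"rx":0,"ry":0,"rz":0},
  ],
)

```text
time: 9.68
ee_pos: [517.7, -123.2, 73.3]
ee_rot: [-0.21, 0.676, -0.675, 0.21]
wrist_force: [-0.0, -0.3, -0.3]
opening: -0.1
```

Request:
step_arm(
  deltas=[
    {"dx":0,"dy":0.0005,"dz":0,"rx":0,"ry":0,"rz":0},
    {"dx":0,"dy":0.0005,"dz":0,"rx":0,"ry":0,"rz":0},
  ],
)

```text
time: 9.93
ee_pos: [517.7, -123.2, 73.0]
ee_rot: [-0.21, 0.676, -0.675, 0.21]
wrist_force: [-0.6, 0.4, 4.4]
opening: -0.2
```

Request:
step_arm(
  deltas=[
    {"dx":0,"dy":-0.02,"dz":0,"rx":0,"ry":0,"rz":0},
    {"dx":0,"dy":-0.07,"dz":0,"rx":0,"ry":0,"rz":0},
    {"dx":0,"dy":-0.12,"dz":0,"rx":0,"ry":0,"rz":0},
    {"dx":0.06,"dy":-0.14,"dz":0,"rx":0,"ry":0,"rz":0},
    {"dx":0.12,"dy":-0.14,"dz":0,"rx":0,"ry":0,"rz":0},
    {"dx":0.18,"dy":-0.14,"dz":0,"rx":0,"ry":0,"rz":0},
    {"dx":0.2,"dy":-0.14,"dz":0,"rx":0,"ry":0,"rz":0},
    {"dx":0.2,"dy":-0.14,"dz":0,"rx":0,"ry":0,"rz":0},
  ],
)

```text
time: 10.92
ee_pos: [351.9, -237.4, 212.8]
ee_rot: [-0.209, 0.676, -0.675, 0.209]
wrist_force: [0.6, -1.0, -0.0]
opening: -0.1
```

```bash
python3 - <<'E'
from mv import *
import pickle
st()
w=r.snapshot("side");cv2.imwrite("pics/s7.png",cv2.resize(w["pixels"][80:370,160:340],None,fx=2.07,fy=2.07,interpolation=2))
cv2.imwrite("pics/s7z.png",cv2.resize(w["pixels"][145:210,240:325],None,fx=9,fy=9,interpolation=2))
P=pickle.load(open("side0.pkl","rb"))
# stand shift: compare images around slab
for d in (3.14,3.0,2.9):
    a=np.pi-d;print(d,w2p(w,stand2w(p,[(80*np.cos(a),y,73+80*np.sin(a)) for y in(30,-30)])).round(1).tolist())
E
```

```text
t 10.93 stand-frame tcp -151.4 -1.6 212.8 F [ 0.6 -1.  -0. ] op -0.1 q [-0.6   0.06  2.06  0.    1.03  0.37]
axes [[-0.825, 0.0, 0.565], [-0.565, 0.002, -0.825], [-0.001, -1.0, -0.001]]
3.14 [[262.6, 180.1], [255.3, 166.4]]
3.0 [[262.9, 177.2], [255.5, 163.6]]
2.9 [[263.3, 175.1], [256.0, 161.5]]
```

View pics/s7.png

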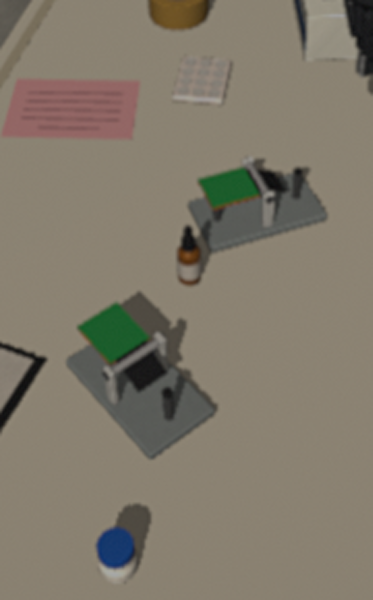

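View pics/s7z.png

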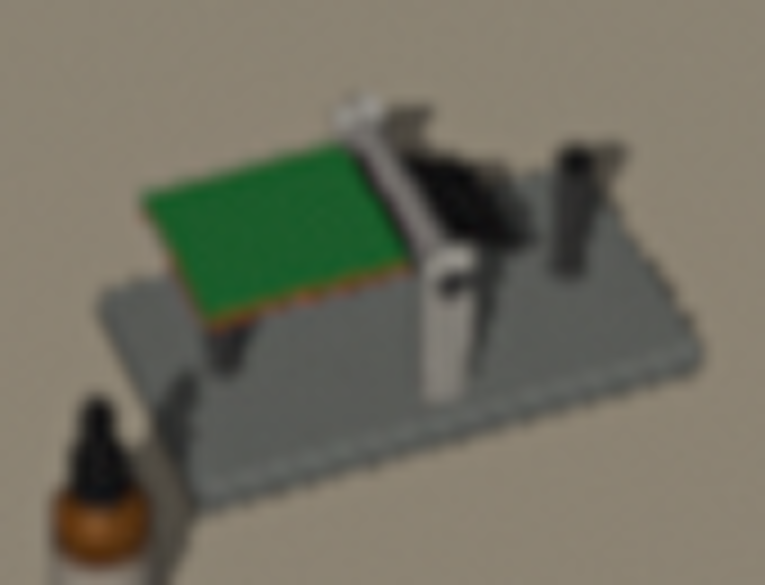

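```bash
python3 - <<'E'
from workcell import r
print(r.hand_in())
E
```

```text
the job is handed in; nothing more can be done
None
```

I flipped the orange flag over and handed the job in; it now lies green side up. With the fingers shut, I pressed the tab down, which stood the plate up to about 69°. I then pushed the plate past vertical from behind and pressed it onto its stop. The measured contact force there was about 4 N, and I read less than 2 N on the wrist at the end of each of the other moves.

My last checks, from the side camera just before hand-in:
- **Flag:** the free-edge corners are at pixels (263, 180) and (256, 167). The fit predicts (262.6, 180.1) and (255.3, 166.4) for a joint angle of 3.14, so the flag is flat.
- **Stand:** its slab corners match the first picture to within about a pixel.
- **Other things:** the green flag, bottle, jar and spot plate look untouched by eye. I did not measure them.
- **Hand:** it is clear of everything, about 210 mm up and 150 mm from the middle of the stand, on the side that was orange.

Two things did not go cleanly:
- My first move call was refused because the rows lacked some keys, so nothing moved.
- The wrist camera put the stand about 2 mm away from the position I got from the side and top cameras. I allowed for that in the moves.

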